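# Reset the tube-sawing jig's stop and hold the brass tube in its V

## Robot

A 6-joint arm with a two-finger parallel gripper is mounted at the origin on the work surface; the furniture and walls round the work are solid. World frame = base frame: x ahead of the robot, y to its left, z up, the work surface at z = 0. Lengths are in mm, angles in rad, forces in N, time in s.
With the tool pointing down it reaches from about 300 to 875 mm from the base axis. Payload 4.2 kg.
Tool frame: the origin (TCP) lies midway between the tips of the shut fingers; the grasp point (between the pads) lies 19 mm behind it; z points along the fingers, y is the line along which they close (so a half turn about z gives the same grasp; the last joint's range is limited). The gripper opens to 85 mm and grips with 20 to 120 N. Pads are 22 mm wide; open, the fingers measure 114 mm over their backs; the gripper's body (76 mm by 85 mm) begins 54 mm behind the grasp point. The pads swing forward as they close: fully open they stand 13 mm farther back than shut.
Start: joints at [1.133, 0.32, 1.565, -0, 1.257, -0.02], TCP at [233.31, 525.555, 231.338] pointing down, gripper open.
Joint ranges: [-3.11, 3.11], [-0.84, 2.01], [0.21, 2.61], [-1.34, 4.49], [0.05, 2.63], [-2.56, 2.56]. Speed limits (rad/s): [2.57, 2.57, 3.14, 3.14, 3.14, 3.14].

## Interface

Orientations are given as a unit quaternion [w, x, y, z].
In Python, from rig import arm gives the robot as it stands. Calls block until the motion is done:
- arm.move_pose(position, orientation): joint-space move of the TCP to a pose.
- arm.move_l(position, attitude=None, speed=150): straight line of the TCP; attitude=None keeps the orientation; speed is the mean speed in mm/s.
- arm.move_joints(angles): joint-space move.
- arm.set_gripper(opening, force=None): finger opening in mm; force is the grip in N (None keeps the last); returns when the fingers have stopped.
- arm.wait(seconds).
- arm.inverse_kinematics(position, orientation): joint angles nearest the present ones, or None.
- arm.sense(): the state.
- arm.snapshot(name): name is "scene" or "side" or "wrist"; returns a dict with "pixels" (384x512x3 uint8, red, green, blue), "z_map" (384x512 float32, mm along the optical axis (not along the pixel's ray), 0 where there is no reading), "intrinsics" (3x3 intrinsics, pixels), "R" (3x3) and "t" (3): a world point X has camera coordinates R X + t; the wrist camera has in their place "mount" (4x4, takes a point from camera to tool coordinates, whose origin is the TCP and whose axes are the flange's). Camera axes: x right, y down, z forward; pixel columns grow to the right and rows downward; lengths in mm; the calibration is good to about 2 mm. A picture is of the moment at which its call begins: read the wrist's pose just before it.
A pose or a line that the arm cannot do raises arm.MotionError and nothing moves.
- arm.close_job(): hands the job in; it is judged then, once.
Trained networks look in a picture, given as the dict that the camera call returned (one of the last four; its "shot" number tells which), for a name from the list of things; names that differ only in an ending like _2 or _b are one class to them, and where a whole thing is asked for, a point or a joint stands for the part that bears it (a point fixed in the world has none). Each returns a list of dicts, best first, with "confidence" (0 to 1); they miss things now and then, are a little off and sometimes report something else, mostly with a low value. They report only what shows in the picture. A call takes as long as a camera call.
- arm.regions_of(picture, name): "region" (384x512 bool, what is visible of it) and "bbox" ([left, top, right, bottom] in pixels, round what is visible of it).
- arm.pinpoint(picture, name): "point" ([column, row] in pixels: a listed point, or the origin of a listed thing).
The state is a dict: "t": time; "joint_positions": joint angles; "joint_velocities": joint speeds; "joint_efforts": joint torques, N m; "tool_pos": TCP position; "orientation": TCP orientation; "force": force on the tool from outside, world axes, zero at the start; "ft_torque": the same for the moment, N m; "width": finger opening in mm; "grasp_force": force on a finger pad.
Only numpy, scipy, OpenCV 4.12 (cv2) and the standard library are available. Lean on these libraries where they do the work, as an engineer would, in place of code of your own. Each camera call takes 0.05 s, during which the arm holds its last target. There are 200 camera calls.

## Task

The tube-sawing jig is still set for narrow ring blanks: lift its stop plate out of the slot next to the saw cut and slide it fully home in the empty outer slot, nearer the end of the jig, and let go of it. Then take the loose brass tube, lay it in the V with one end up against the stop plate, and finish still holding the tube, pressed firmly down so that it bears on both sides of the V as for sawing, but not so hard that the tube would be crushed. Leave the other things on the bench where they are.

Things in the scene. Friction and masses are not known exactly. Their poses are not given: they have to be found in the camera images.
- jig: Tube-sawing jig fixed to the table: dark steel base plate 72 x 166 x 10 mm (x, y, z), screw heads 4 mm high at its ends, with two steel cheeks forming a 90 degree V groove along its y axis, open upward. Origin: centre of the base's underside, z up, +y towards the end with the stop slots. Cheeks: x -30 to 30, y -66.5 to 66.5, top at z = 36 mm. Saw cut (2 mm wide) across at y = 22.5.
- front_cheek: cheek on the jig's -x side (towards the robot), one side of the V, ground smooth (slippery against the tube); frame = the jig's. The V is 28 mm wide at the top; a 24 mm tube seated in it has its axis at x = 0, z = 39 mm (jig frame)
- back_cheek: cheek on the jig's +x side, the other side of the V; frame = the jig's
- outer_slot (a point): centre of the floor of the outer stop slot (jig frame 0, 56.5, 10 mm); axes as the jig's. Both stop slots are 6 mm wide along y, 53 mm long along x, closed at their ends, 26 mm deep from the cheek tops to the base plate. The grip of a plate standing home reaches 4 mm beyond each face of the plate, 5 mm above the top of a seated tube; the plate may lean by up to 0.08 rad
- inner_slot (a point): centre of the floor of the inner stop slot, next to the saw cut (jig frame 0, 34.5, 10 mm); the stop plate stands here at the start; axes as the jig's
- cutout (a point): point on the axis of a seated tube, in the middle of the finger cut-out (jig frame 0, -21.5, 39 mm); axes as the jig's. The cut-out interrupts both cheeks from y = -46.5 to 3.5 mm and is open at both sides; nothing in it stands above z = 14 mm, so fingers can straddle the tube there
- stop_plate: Loose stop plate, about 0.09 kg, upright: steel, 50 mm wide (its x), 4 mm thick (its y; lowest 3 mm thinned to 2.5), with a dark wooden grip along its top, 36 (x) x 12 (y) x 18 mm high, from 46 to 64 mm above the foot. Origin: centre of the foot, z up. x and y start parallel to the jig's. Pinch it across its 12 mm. Fully home its foot rests on the slot's floor.
- tube: Loose brass tube, 24 mm outside diameter, 140 mm long, about 0.16 kg, lying on the table right of the jig. Origin: on its axis at mid-length; its y is the axis. Either end may go to the stop. With an end against the stop plate in the outer slot, its middle is at about y = -15.5 mm in the jig's frame.
- paste_tin: bystander: low round black tin 55 x 14 mm, behind the jig
- vial_1: bystander: small clear vial 27 mm wide, 32 mm high, behind, at the table's far edge
- mug_1: bystander, too heavy to shift: orange mug, 101 mm high, 81 mm wide, standing at the far right, close beyond the tube; origin: centre of underside
- firebrick: bystander, too heavy to shift: rough grey block, about 125 x 120 x 111 mm high, at the table's left edge; origin: centre of underside
- bench_block: bystander: square steel block 64 x 64 x 19 mm, between robot and tube; origin: centre of underside

How it is judged:
By the outcome, as a careful person would: the job done as asked, in the order asked, and still so for the second after the job is handed in, while the arm keeps its last pose, push and grip.
It also fails if it takes over 53 s, if anything falls off the work surface, if the arm or the gripper's body presses on something with over 40 N, if the wrist force passes 120 N, or if a joint passes its speed limit or range.

## Working session

There is one attempt and no reset: what is moved stays moved. The work goes in short steps, each a Python script; the robot and the scene stay as the last script left them, time stands still between calls to the robot, and variables do not carry over. Pictures are saved under pics/ and viewed, at most 10 in all, crops included, and the job is handed in when it is done.

```bash
ls; mkdir -p pics; cat > h.py <<'E'
import numpy as np, cv2
from rig import arm
def cloud(p):
    z=p["z_map"]; K=np.array(p["intrinsics"]); v,u=np.indices(z.shape)
    c=np.stack([(u-K[0,2])/K[0,0]*z,(v-K[1,2])/K[1,1]*z,z],-1)
    if "R" in p: w=(c-np.array(p["t"]))@np.array(p["R"])
    else:
        M=np.array(p["mount"]); w=c@M[:3,:3].T+M[:3,3]; s=p["pose"]
        from scipy.spatial.transform import Rotation as Ro
        q=s["orientation"]; w=w@Ro.from_quat([q[1],q[2],q[3],q[0]]).as_matrix().T+np.array(s["tool_pos"])
    w[z==0]=np.nan
    return w
def snap(n):
    s=arm.sense(); p=arm.snapshot(n)
    if n=="wrist": p["pose"]=s
    return p
def save(p,f,crop=None,scale=1):
    im=cv2.cvtColor(p["pixels"],cv2.COLOR_RGB2BGR)
    if crop: im=im[crop[1]:crop[3],crop[0]:crop[2]]
    cv2.imwrite("pics/"+f,cv2.resize(im,None,fx=scale,fy=scale))
E
python3 - <<'E'
from h import *
s=arm.sense(); print(s)
ims=[]
for n in ["scene","side"]:
    p=snap(n); save(p,n+"0.png",scale=1.5)
    W=cloud(p); print(n,np.array(p["R"]).round(3).tolist(),np.array(p["t"]).round())
    for k in ["jig","stop_plate","tube","mug_1","bench_block","paste_tin","outer_slot","inner_slot","firebrick"]:
        if "slot" not in k:
          for r in arm.regions_of(p,k)[:1]:
            m=W[r["region"]]; print(k,round(r["confidence"],2),r["bbox"],np.nanpercentile(m,[3,50,97],axis=0).round().tolist())
        for r in arm.pinpoint(p,k)[:1]: print("  pin",k,round(r["confidence"],2),np.round(r["point"],1))
print(arm.sense()["t"])
E
```

```text
pics
rig.py
{'t': 0.0, 'joint_positions': array([ 1.13299890e+00,  3.20260697e-01,  1.56569752e+00,  3.20890230e-06,
        1.25739584e+00, -2.00080583e-02]), 'joint_velocities': array([-5.98996218e-04, -1.82394453e-04, -3.99909651e-05, -3.37758485e-04,
       -9.45201205e-04,  5.23554881e-04]), 'joint_efforts': array([-1.32897334e-03, -4.15539408e+01, -2.34157723e+01, -1.57775016e-04,
        8.18806468e-03,  1.09900850e-05]), 'tool_pos': array([233.0964792 , 525.09931612, 230.49300535]), 'orientation': array([-2.01324958e-04,  2.07379143e-01,  9.78260249e-01, -8.57382068e-04]), 'force': array([ 0.34517381, -0.37997463, -0.19872761]), 'ft_torque': array([-0.00069378,  0.01958973,  0.03137767]), 'grasp_force': 0.0, 'width': 85.58485133717592}
scene [[0.683, -0.73, -0.021], [-0.403, -0.352, -0.845], [0.61, 0.585, -0.534]] [-358.  250.  804.]
jig 0.88 [196.7, 191.7, 264.9, 226.8] [[425.0, -89.0, -0.0], [450.0, -21.0, 14.0], [503.0, 57.0, 36.0]]
  pin jig 0.94 [230.4 211. ]
stop_plate 0.54 [213.3, 180.1, 222.1, 199.9] [[437.0, 19.0, 28.0], [459.0, 25.0, 54.0], [482.0, 31.0, 74.0]]
  pi
[... 1249 characters left out ...]
0, 8.0], [504.0, -264.0, 20.0], [569.0, -251.0, 25.0]]
  pin tube 0.89 [277.2 271.5]
mug_1 0.6 [222.6, 176.9, 269.3, 227.6] [[430.0, -90.0, 2.0], [467.0, -46.0, 17.0], [505.0, 44.0, 38.0]]
  pin mug_1 0.87 [317.7 249.7]
bench_block 0.68 [194.8, 229.9, 232.4, 257.7] [[365.0, -198.0, 3.0], [396.0, -176.0, 19.0], [426.0, -134.0, 22.0]]
  pin bench_block 0.81 [215.2 247.3]
paste_tin 0.53 [278.3, 190.3, 295.9, 210.8] [[536.0, -55.0, 3.0], [557.0, -18.0, 7.0], [584.0, 0.0, 16.0]]
  pin paste_tin 0.58 [241.5 190. ]
  pin outer_slot 0.66 [237.8 186.6]
  pin inner_slot 0.93 [237.6 188. ]
firebrick 0.8 [200.2, 106.5, 251.2, 159.2] [[381.0, 204.0, 10.0], [445.0, 225.0, 71.0], [504.0, 298.0, 108.0]]
1.7
```

```bash
cat >> h.py <<'E'
def down(th):
    """tool down with tool y axis along world angle th (rad)"""
    f=(th+np.pi/2)/2
    return [0,float(np.cos(f)),float(np.sin(f)),0]
E
python3 - <<'E'
from h import *
p=snap("wrist"); print(np.array(p["mount"]).round(3).tolist(), np.array(p["intrinsics"]).round().tolist())
for th in (90,-90,0,180):
    q=arm.inverse_kinematics([400,-10,330],down(np.radians(th))); print(th,None if q is None else q.round(2))
E
```

```text
[[0.0, -0.95, -0.314, 79.772], [1.0, 0.0, 0.001, -0.667], [-0.001, -0.314, 0.95, -142.22], [0.0, 0.0, 0.0, 1.0]] [[292.0, 0.0, 258.0], [0.0, 292.0, 188.0], [0.0, 0.0, 1.0]]
90 [-0.05 -0.02  1.73 -0.    1.43 -1.62]
-90 [-0.05 -0.02  1.73 -0.    1.43  1.52]
0 [-0.05 -0.02  1.73 -0.    1.43 -0.05]
180 None
```

View pics/scene0.png

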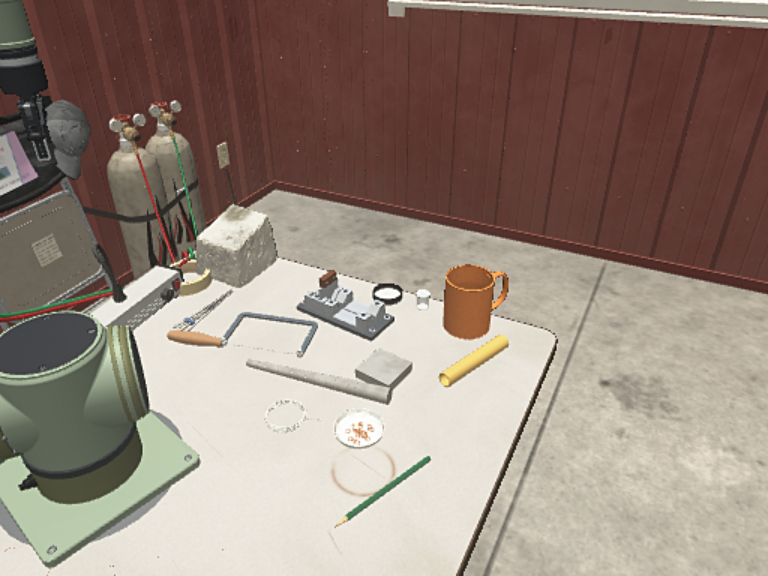

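```bash
python3 - <<'E'
from h import *
arm.move_pose([455,-8,170],down(np.pi/2)); arm.wait(0.3)
p=snap("wrist"); save(p,"w1.png",scale=1.5); W=cloud(p); np.savez("w1.npz",W=W,im=p["pixels"])
for k in ["jig","stop_plate","outer_slot","inner_slot","cutout"]:
    if k in("jig","stop_plate"):
      for r in arm.regions_of(p,k)[:1]:
        m=W[r["region"]]; print(k,round(r["confidence"],2),r["bbox"],np.nanpercentile(m,[2,50,98],axis=0).round().tolist())
        if k=="stop_plate":
            g=m[m[:,2]>66]; print("grip top",len(g),np.nanmedian(g,0),cv2.minAreaRect(g[:,:2].astype(np.float32)))
        else:
            g=m[abs(m[:,2]-36)<2.5]; print("tops",len(g),np.nanmedian(g,0),cv2.minAreaRect(g[:,:2].astype(np.float32)))
            g=m[abs(m[:,2]-10)<2.5]; print("base",len(g),cv2.minAreaRect(g[:,:2].astype(np.float32)))
    for r in arm.pinpoint(p,k)[:1]: print("  pin",k,round(r["confidence"],2),np.round(r["point"],1))
print(arm.sense()["t"],arm.sense()["tool_pos"])
E
```

```text
jig 0.69 [172.9, 133.9, 334.6, 224.7] [[427.0, -88.0, 5.0], [461.0, -11.0, 14.0], [503.0, 69.0, 37.0]]
tops 2353 [454.79466642   8.07440139  35.6553685 ] ((467.227783203125, -9.076919555664062), (60.43875503540039, 133.24917602539062), 7.564001560211182)
base 2462 ((466.9491882324219, -9.199432373046875), (72.10120391845703, 165.49151611328125), 7.544734477996826)
  pin jig 0.92 [255.6 180.1]
stop_plate 0.79 [285.6, 160.8, 307.2, 214.3] [[438.0, 18.0, 39.0], [457.0, 23.0, 73.0], [478.0, 31.0, 75.0]]
grip top 539 [460.51128687  24.27080507  73.47479865] ((462.1638488769531, 24.63753318786621), (35.267826080322266, 11.996208190917969), 8.134501457214355)
  pin stop_plate 0.94 [284.6 177.4]
  pin outer_slot 0.79 [307.8 176.2]
  pin inner_slot 0.82 [291.7 178.6]
  pin cutout 0.61 [236.6 191.9]
4.5333 [455.00755845  -8.00797376 169.99569239]
```

View pics/w1.png

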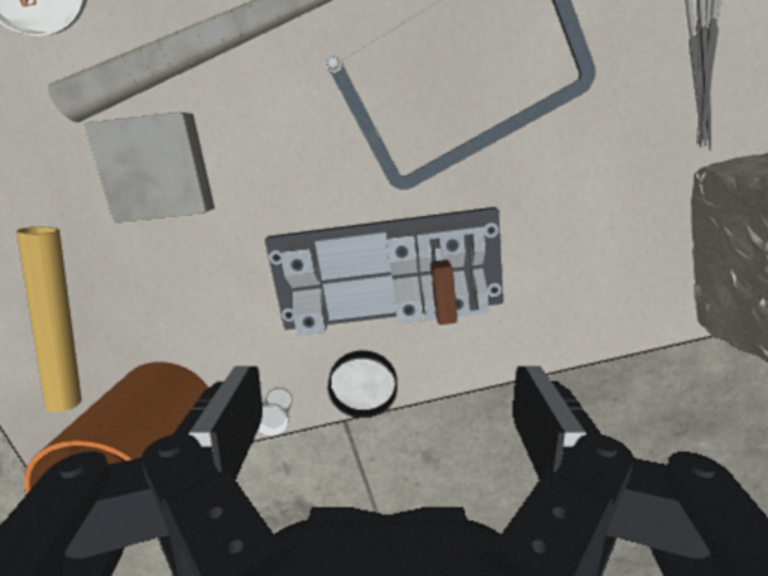

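```bash
cat >> h.py <<'E'
YAW=np.radians(7.55); C=np.array([467.1,-9.15])
EX=np.array([np.cos(YAW),np.sin(YAW)]); EY=np.array([-EX[1],EX[0]])
def J(x,y,z): return [*(C+x*EX+y*EY),z]
def st(msg=""):
    s=arm.sense(); f=s["force"]; d=s["tool_pos"][:2]-C
    print(msg,"t%.2f"%s["t"],"jig",np.round([d@EX,d@EY,s["tool_pos"][2]],2),"F jig",np.round([f[:2]@EX,f[:2]@EY,f[2]],1),"M",s["ft_torque"].round(2),"w%.1f g%.1f"%(s["width"],s["grasp_force"]),flush=True)
    return s
E
python3 - <<'E'
from h import *
q=down(np.pi/2+YAW)
arm.set_gripper(36)
arm.move_pose([462.2,24.7,100],q); arm.move_l([462.2,24.7,47]); st("at")
arm.set_gripper(0,40); st("closed"); arm.wait(.2); st()
for dy in (1.0,-1.0,0):
    p=np.array([462.2,24.7])+dy*EY
    arm.move_l([*p,47],speed=20); arm.wait(.1); st(dy)
E
```

```text
at t5.97 jig [ 0.75 33.65 48.35] F jig [ 1.1 -0.3 -0.2] M [0.03 0.01 0.03] w36.1 g0.0
closed t6.31 jig [ 0.82 34.15 48.49] F jig [-0.1  1.   7. ] M [ 0.11  0.09 -0.02] w11.2 g40.9
 t6.51 jig [ 0.82 34.16 48.5 ] F jig [-0.6  1.3  6.9] M [ 0.12  0.12 -0.01] w11.0 g40.9
1.0 t6.86 jig [ 0.87 34.59 48.51] F jig [-0.8 -2.3  6.4] M [-0.48  0.06 -0.05] w11.1 g40.9
-1.0 t7.21 jig [ 0.83 33.95 48.48] F jig [-0.2  3.9  6.1] M [ 0.81  0.13 -0.  ] w11.3 g41.3
0 t7.56 jig [ 0.86 34.26 48.5 ] F jig [-0.3  1.3  7. ] M [ 0.21  0.11 -0.03] w11.3 g41.0
```

```bash
python3 - <<'E'
from h import *
p=np.array([462.2,24.7])+.3*EY
arm.move_l([*p,52],speed=60); arm.wait(.1); st("up5")
arm.move_l([*p,92],speed=80); arm.wait(.2); st("up")
w=snap("wrist"); save(w,"w2.png",crop=(200,110,400,260),scale=3)
arm.move_l([*(p+22*EY),92],speed=80); arm.wait(.2); st("over")
s=snap("side"); save(s,"s2.png",crop=(200,140,300,240),scale=5)
E
```

```text
up5 t7.91 jig [-0.6  34.49 51.98] F jig [-0.4  0.5 -0.6] M [ 0.04  0.02 -0.02] w11.3 g39.9
up t8.76 jig [-0.86 34.56 91.44] F jig [-0.1 -0.1 -0.3] M [-0.01  0.02  0.02] w11.7 g39.9
over t9.43 jig [-0.37 56.29 92.01] F jig [ 0.3 -0.2 -1.3] M [ 0.02  0.01 -0.02] w11.3 g39.9
```

View pics/w2.png

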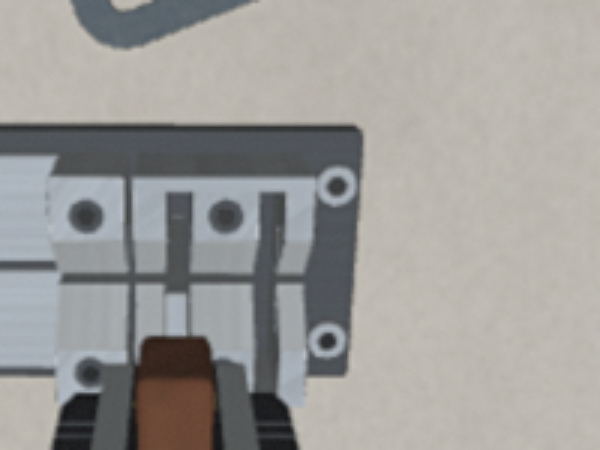

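```bash
python3 - <<'E'
from h import *
st()
p=snap("wrist"); W=cloud(p)
W0=np.load("w1.npz")["W"]
def jc(W): 
    d=W[...,:2]-C; return d@EX,d@EY,W[...,2]
for nm,w,zt,y0 in (("before",W0,74,34.5),("now",W,117.5,56.4)):
    x,y,z=jc(w)
    m=(abs(z-zt)<4)&(abs(y-y0)<7.5)&(abs(x)<30); print(nm,"grip top",m.sum(),"x",np.percentile(x[m],[0,2,98,100]).round(2),"y",np.percentile(y[m],[2,50,98]).round(2),"z",np.median(z[m]).round(2))
    m=(z>zt-60)&(z<zt-20)&(abs(y-y0)<4)&(abs(x)<32)&(z>40); print(" plate",m.sum(),m.any() and np.percentile(x[m],[0,5]).round(2), m.any() and np.percentile(y[m],[5,50,95]).round(2))
E
```

```text
t9.48 jig [-0.37 56.24 92.02] F jig [ 0.1  0.8 -1. ] M [ 0.03  0.05 -0.03] w11.3 g39.9
before grip top 535 x [-17.97 -17.57  16.42  17.87] y [28.57 34.15 39.99] z 73.51
 plate 25 [-25.31 -24.97] [32.38 32.67 35.53]
now grip top 1758 x [-19.59 -18.89  15.05  17.46] y [49.55 55.42 62.26] z 117.04
 plate 157 [-26.77 -26.33] [53.8  55.47 57.21]
```

```bash
python3 - <<'E'
from h import *
arm.move_l(J(0.9,56.45,80),speed=80); arm.wait(.15); st("above")
for z in (70,60,53,49,47.3):
    arm.move_l(J(0.9,56.45,z),speed=50); arm.wait(.1); s=st(z)
    if abs(s["force"][2])>10: break
E
```

```text
above t9.98 jig [ 1.08 56.39 80.23] F jig [ 0.2  0.3 -0.2] M [-0.03 -0.01  0.02] w11.3 g39.9
70 t10.43 jig [ 0.94 56.46 69.98] F jig [ 0.2 -0.8 -0.8] M [0.02 0.03 0.06] w11.2 g39.9
60 t10.88 jig [ 0.93 56.44 59.94] F jig [ 0.5  0.  -1.3] M [ 0.05  0.05 -0.05] w11.2 g39.9
53 t11.28 jig [ 0.91 56.43 52.95] F jig [ 0.6  0.3 -1.9] M [-0.02  0.01  0.02] w11.3 g39.9
49 t11.62 jig [ 0.82 56.44 48.94] F jig [ 0.1 -0.  -0.9] M [-0.04  0.04  0.03] w11.4 g39.9
47.3 t11.97 jig [ 1.11 56.43 48.46] F jig [-3.5  0.3 10.1] M [ 0.02  0.46 -0.05] w11.4 g41.5
```

```bash
python3 - <<'E'
from h import *
arm.set_gripper(34); st("open")
arm.move_l(J(0.9,56.45,100),speed=150); st("up")
q=down(np.radians(-82.3))
arm.move_pose([490,-240,170],q); arm.wait(.3); st()
p=snap("wrist"); save(p,"w3.png",scale=1.5); W1=cloud(p)
m=None
for nm,W,pp in (("now",W1,p),("before",np.load("w1.npz")["W"],None)):
    sel=(W[...,2]>15)&(W[...,2]<30)&(abs(W[...,1]+262)<30)&(W[...,0]>420)&(W[...,0]<590)
    g=W[sel]; r=cv2.minAreaRect(g[:,:2].astype(np.float32)); print(nm,sel.sum(),r,"ztop",np.percentile(g[:,2],98).round(2))
    mu=W[(W[...,2]>40)&(W[...,2]<106)&(W[...,0]>520)&(W[...,1]<-120)&(W[...,0]<700)]
    if len(mu): print(" mug",len(mu),np.percentile(mu,[1,50,99],axis=0).round(1).tolist())
# plate in outer slot from scene cams
for n in("scene","side"):
    s=snap(n); W=cloud(s); d=W[...,:2]-C; x,y,z=d@EX,d@EY,W[...,2]
    k=(z>60)&(z<80)&(abs(x)<22)&(y>45)&(y<68); print(n,k.sum(),"x",np.percentile(x[k],[2,98]).round(1),"y",np.percentile(y[k],[2,50,98]).round(1),"ztop",np.percentile(z[k],97).round(1))
E
```

```text
open t12.32 jig [ 0.85 56.47 47.18] F jig [-0.3  0.9  0.2] M [-0.01  0.01  0.03] w34.0 g0.0
up t12.82 jig [ 0.62 56.46 99.72] F jig [ 0.2 -0.8  0.2] M [ 0.   -0.02  0.05] w34.3 g0.0
 t15.33 jig [  -7.57 -231.69  169.99] F jig [ 0.1 -0.2 -0.1] M [ 0.03  0.01 -0.  ] w33.7 g0.0
now 2889 ((505.2960205078125, -257.6837463378906), (22.437135696411133, 139.83657836914062), 83.91033172607422) ztop 24.34
 mug 6371 [[543.8, -226.8, 41.3], [595.4, -168.4, 87.5], [623.4, -150.4, 101.4]]
before 2532 ((506.1114196777344, -257.6015319824219), (23.434154510498047, 140.548095703125), 84.2059555053711) ztop 24.1
 mug 3137 [[541.9, -225.7, 40.8], [547.5, -179.2, 76.1], [593.8, -154.0, 100.6]]
scene 80 x [-20.2  15.5] y [54.3 57.5 66.8] ztop 74.7
side 117 x [-16.3  17.7] y [51.1 56.1 65. ] ztop 75.6
```

View pics/w3.png

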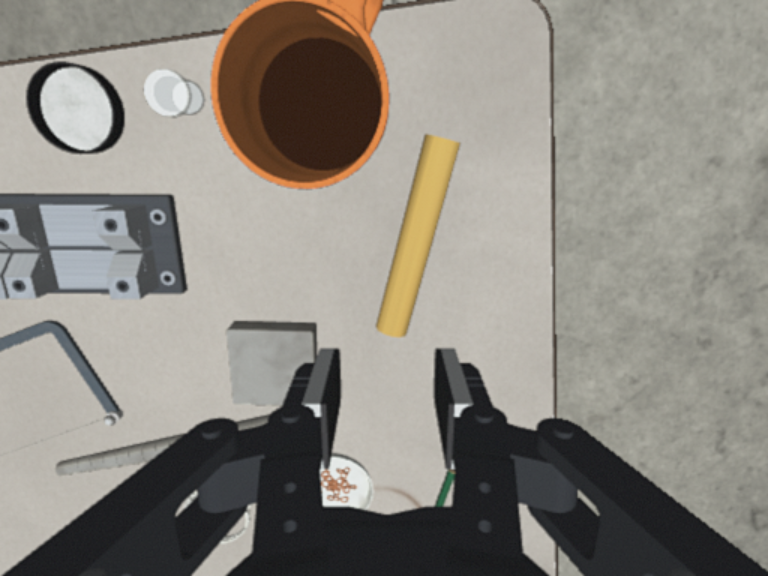

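```bash
python3 - <<'E'
from h import *
q=down(np.radians(-96)); g=[499.5,-257.0]
print(arm.inverse_kinematics([*g,0.5],q).round(2))
arm.set_gripper(46)
arm.move_pose([*g,70],q); arm.move_l([*g,0.5],speed=120); arm.wait(.2); s=st("at"); print(s["tool_pos"])
arm.set_gripper(0,50); arm.wait(.1); s=st("grip"); print(s["tool_pos"])
arm.move_l([*g,40],speed=80); arm.wait(.1); s=st("up"); print(s["tool_pos"])
arm.move_l([*g,130],speed=250); st("up2")
Y=-21.5-6
arm.move_pose(J(0,Y,130),down(YAW)); arm.wait(.3); st("over")
p=snap("wrist"); save(p,"w4.png",scale=1.5); np.savez("w4.npz",W=cloud(p))
p=snap("side"); save(p,"s4.png",crop=(190,110,330,215),scale=5)
E
```

```text
[-0.5   0.54  1.88 -0.    0.72  1.18]
at t17.18 jig [ 7.0000e-02 -2.5034e+02  1.4200e+00] F jig [0.  0.3 0. ] M [ 0.05 -0.05  0.09] w45.9 g0.0
[ 500.06486509 -257.3110569     1.42201298]
grip t17.62 jig [-2.1000e-01 -2.5021e+02  1.0900e+00] F jig [-1.1  0.   5.5] M [-0.03  0.13 -0.01] w22.3 g49.0
[ 499.76583881 -257.21387028    1.08646131]
up t18.36 jig [  -0.93 -249.62   39.37] F jig [-1.1  0.9 -1.6] M [-0.03  0.02  0.01] w22.4 g49.0
[ 498.97709427 -256.72470148   39.3665756 ]
up2 t18.87 jig [  -0.85 -249.65  129.57] F jig [-0.2 -0.5 -1.3] M [ 0.04  0.04 -0.03] w22.3 g49.0
over t20.44 jig [ 3.0000e-02 -2.7880e+01  1.2995e+02] F jig [ 0.3 -0.3 -1.1] M [ 0.   -0.05  0.01] w22.1 g49.0
```

View pics/w4.png

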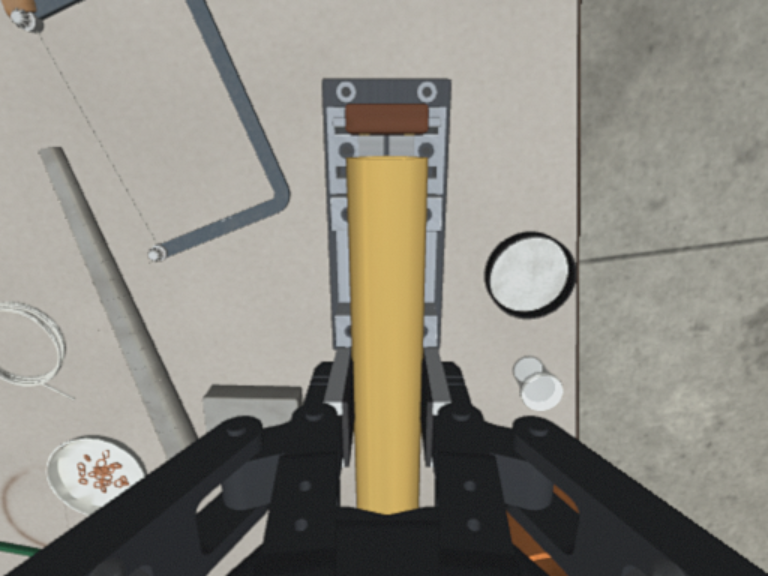

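View pics/s4.png

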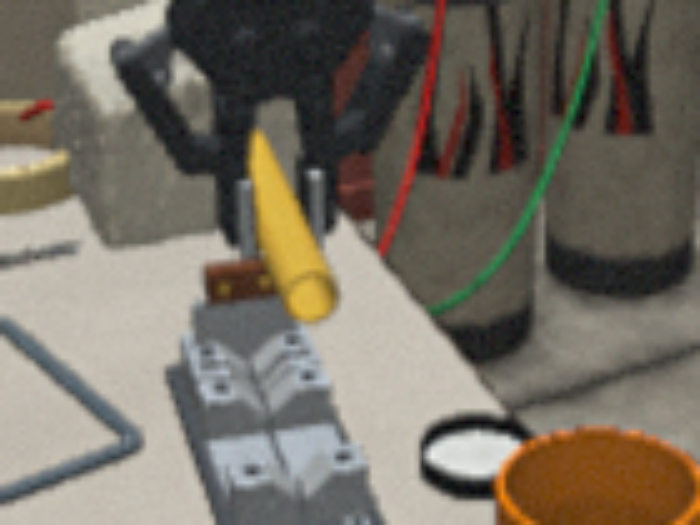

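```bash
python3 - <<'E'
from h import *
W=np.load("w4.npz")["W"]; d=W[...,:2]-C; x,y,z=d@EX,d@EY,W[...,2]
m=(z>138)&(z<165)&(abs(x)<14)
print("tube y",np.percentile(y[m],[0.5,99.5,100]).round(1))
for a in range(-80,45,15):
    k=m&(y>a)&(y<a+15)
    if k.sum()>30: print(a,k.sum(),"ztop",np.percentile(z[k],97).round(1),"x",np.percentile(x[k],[1,50,99]).round(1), "x of top",np.median(x[k&(z>np.percentile(z[k],70))]).round(2))
k=(z>60)&(z<80)&(abs(x)<22)&(y>40)&(y<70)
print("plate grip",k.sum(),"x",np.percentile(x[k],[1,99]).round(1),"y",np.percentile(y[k],[1,50,99]).round(1),"z",np.median(z[k]).round(1),np.percentile(z[k],[5,95]).round(1))
k=(abs(z-36)<2.5)&(abs(x)<33)&(abs(y)<70)
print("cheeks",k.sum(),cv2.minAreaRect(W[k][:,:2].astype(np.float32)),np.median(z[k]).round(2))
E
```

```text
tube y [-73.3  46.1  46.5]
-80 561 ztop 152.7 x [-11.3   0.5  12.2] x of top 0.54
-65 1026 ztop 152.8 x [-11.4   0.5  11.8] x of top 0.55
-50 1166 ztop 155.9 x [-10.9   0.1  11.5] x of top 0.55
-35 1411 ztop 162.0 x [-10.9   0.6  11.5] x of top 0.56
-20 1756 ztop 162.1 x [-13.7   0.1  13.8] x of top 0.1
-5 1529 ztop 152.9 x [-11.3   0.1  12. ] x of top 0.13
10 1709 ztop 152.8 x [-11.4   0.2  12. ] x of top 0.57
25 1901 ztop 152.8 x [-11.4   0.2  11.8] x of top 0.17
40 916 ztop 152.7 x [-11.5   0.2  11.8] x of top 0.58
plate grip 1180 x [-17.2  17.5] y [52.9 59.5 65.6] z 73.4 [69.3 74.6]
cheeks 2216 ((466.847900390625, -9.331344604492188), (60.29179763793945, 132.39881896972656), 7.471798896789551) 35.65
```

```bash
python3 - <<'E'
from h import *
X,Y=-0.25,-27.5
arm.move_l(J(X,Y,45),speed=150); arm.wait(.2); s0=st("hover")
for z in (33,31,30,29.3,28.6,28.0):
    arm.move_l(J(X,Y,z),speed=60); arm.wait(.15); s=st(z)
    if s["force"][2]-s0["force"][2]>3: break
E
```

```text
hover t21.46 jig [  0.47 -27.66  45.94] F jig [-0.5  0.1 -0.4] M [ 0.01 -0.05 -0.01] w22.1 g49.0
33 t21.96 jig [ -0.18 -27.51  32.97] F jig [ 1.2 -0.3 -2.7] M [-0.02  0.   -0.01] w22.3 g49.0
31 t22.36 jig [ -0.21 -27.51  31.06] F jig [ 0.2 -0.3 -1.3] M [-0.03  0.02  0.02] w22.4 g49.0
30 t22.76 jig [ -0.22 -27.51  30.  ] F jig [-0.  -0.6 -1.6] M [0.03 0.02 0.05] w22.5 g49.0
29.3 t23.16 jig [ -0.21 -27.5   29.31] F jig [ 0.5  0.5 -1.4] M [ 0.02  0.   -0.04] w22.1 g49.0
28.6 t23.56 jig [ -0.22 -27.5   28.62] F jig [-1.  -0.5 -1.9] M [-0.05 -0.02  0.03] w22.3 g49.0
28.0 t23.96 jig [ -0.52 -27.49  28.08] F jig [-3.2  0.5  1.5] M [-0.06  0.26 -0.07] w22.0 g49.4
```

```bash
python3 - <<'E'
from h import *
X=-0.6; z=28.5
arm.move_l(J(X,-27.5,z),speed=60)
arm.move_l(J(X,-22,z),speed=30); arm.wait(.1); st(-22)
for Y in np.arange(-21,-15,.7):
    arm.move_l(J(X,Y,z),speed=30); arm.wait(.1); s=st(round(Y,1))
    if s["force"][:2]@EY<-3: break
E
```

```text
-22 t24.64 jig [ -0.57 -21.92  28.48] F jig [-0.1  0.1 -1.6] M [ 0.02 -0.03 -0.04] w22.6 g49.1
-21.0 t24.99 jig [ -0.59 -21.01  28.53] F jig [ 0.3 -0.3 -2.5] M [-0.02 -0.04 -0.01] w22.0 g49.1
-20.3 t25.34 jig [ -0.59 -20.3   28.49] F jig [ 0.  -0.9 -1.4] M [-0.02 -0.02 -0.01] w21.9 g49.1
-19.6 t25.69 jig [ -0.58 -19.6   28.52] F jig [ 1.3 -0.5 -1.7] M [-0.02 -0.01 -0.01] w22.2 g49.1
-18.9 t26.04 jig [ -0.56 -19.05  28.53] F jig [ 0.5 -1.2 -1.7] M [-0.32 -0.03 -0.  ] w22.2 g49.1
-18.2 t26.39 jig [ -0.43 -18.81  28.61] F jig [-0.4 -4.7 -0.8] M [-0.89 -0.    0.07] w22.2 g49.1
```

```bash
python3 - <<'E'
from h import *
X=-0.6; Y=-18.4; z=28.5
for i in range(14):
    s=arm.sense(); f=s["force"]; fx=f[:2]@EX; fz=f[2]+1.6
    if fz>24 and abs(fx)<3: break
    if fz<24: z-=0.8
    if fz>3: X+=np.clip(fx/8,-.5,.5)
    arm.move_l(J(X,Y,z),speed=30); arm.wait(.15); st("cmd %.2f %.2f"%(X,z))
E
```

```text
cmd -0.60 27.70 t26.79 jig [ -0.52 -18.7   28.03] F jig [-2.2 -5.3  3.4] M [-0.84  0.17 -0.08] w22.3 g49.6
cmd -0.87 26.90 t27.19 jig [ -0.49 -18.72  27.97] F jig [-3.2 -4.5 10.7] M [-0.76  0.36 -0.08] w22.7 g50.4
cmd -1.28 26.10 t27.59 jig [ -0.46 -18.72  27.9 ] F jig [-3.9 -3.7 16.3] M [-0.7   0.52 -0.12] w22.2 g51.0
cmd -1.77 25.30 t27.99 jig [ -0.45 -18.72  27.84] F jig [-4.2 -3.3 22.9] M [-0.55  0.69 -0.11] w22.4 g51.6
cmd -2.27 25.30 t28.39 jig [ -0.46 -18.76  27.84] F jig [-3.3 -2.9 20.9] M [-0.52  0.53 -0.11] w22.6 g51.3
cmd -2.68 24.50 t28.79 jig [ -0.41 -18.75  27.8 ] F jig [-4.8 -2.3 28.2] M [-0.48  0.73 -0.07] w22.4 g52.1
cmd -3.18 24.50 t29.19 jig [ -0.42 -18.76  27.82] F jig [-2.9 -2.  26.9] M [-0.34  0.52 -0.08] w22.1 g51.9
```

```bash
python3 - <<'E'
from h import *
p=snap("wrist"); save(p,"w5.png",scale=1.5); W=cloud(p)
d=W[...,:2]-C; x,y,z=d@EX,d@EY,W[...,2]
for a in range(5,50,10):
    k=(z>40)&(z<55)&(abs(x)<13)&(y>a)&(y<a+10)
    if k.sum()>20: print(a,k.sum(),"ztop",np.percentile(z[k],97).round(1),"x top",np.median(x[k&(z>np.percentile(z[k],70))]).round(2))
k=(z>60)&(z<80)&(abs(x)<22)&(y>40)&(y<72)
print("grip",np.percentile(x[k],[1,99]).round(1),np.percentile(y[k],[1,50,99]).round(1),np.percentile(z[k],[50,95]).round(1))
k=(z>40)&(z<54)&(abs(x)<10)&(y<58); print("tube end",np.percentile(y[k],[98,100]).round(1))
st()
E
```

```text
5 982 ztop 50.8 x top -0.06
15 1064 ztop 50.8 x top -0.06
25 1152 ztop 50.9 x top -0.06
35 1225 ztop 50.9 x top -0.47
45 574 ztop 51.1 x top -0.06
grip [-17.1  17.5] [51.8 57.9 63.6] [73.5 74.6]
tube end [47.9 49.5]
 t29.24 jig [ -0.42 -18.77  27.84] F jig [-3.1 -2.2 26.7] M [-0.3   0.54 -0.06] w22.1 g51.9
```

View pics/w5.png

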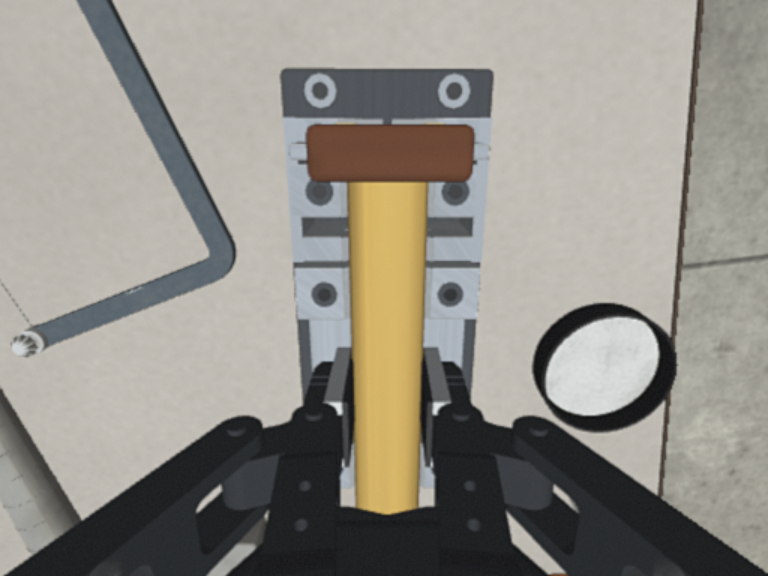

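The picture shows the tube lying level in the V, with its top at z ≈ 51 mm. Its end runs under the grip of the plate at (390, 152), which stands home in the outer slot. The press is about 27 N and both cheeks carry load, so I am handing the job in.

```bash
python3 -c "
from h import *
st(); print(arm.close_job())"
```

```text
t29.24 jig [ -0.42 -18.77  27.84] F jig [-3.1 -2.2 26.7] M [-0.3   0.54 -0.06] w22.1 g51.9
the job is handed in; nothing more can be done
None
```

I handed the job in at 29 s: the stop plate is fully home in the outer slot and released, and the arm still holds the tube end-on against it, pressed into the V with about 27 N.

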